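# Load the dial drilling jig and hold the block under the guide bush

## Task

Lay the loose beech block with the pencilled cross flat into the empty nest of the dial drilling jig, let go of it, then turn the dial by the T-grip on its hub until that block stands centred under the guide bush at the front of the jig. The job finishes while you are still gripping the T-grip and holding the dial still there, ready for the drill. The drilled blocks stay in their nests, and the tools and scraps on the bench stay where they lie.

Things in the scene. Friction and masses are not known exactly. Their poses are not given: they have to be found in the camera images.
- jig: fixed base of the drilling jig: grey casting, round bed 226 mm across and 12 mm thick, two bolt-down ears (out to 134 mm from the axis, screws 21 mm high) and a front tongue with a post (centre 128 mm in front of the axis, 34 mm wide, 71 mm high). Origin: on the dial's vertical axis, at bench height; z up, front (post, bush) at -x, facing the robot within 0.35 rad. Left of the long steel fence.
- bush (a point): guide bush, a steel ring 21 mm across at the end of a 16 mm wide arm that reaches in from the post over the dial's rim (underside 58, top 71, bush flange 75 mm over the bench). This point: centre of the bush's lower mouth, 55 mm over the bench, 80 mm in front of the dial's axis. A block in its nest (top at 50 mm) passes under it freely.
- dial: turntable: steel disc 220 x 12 mm on the jig's axis; turns either way, no stops or detents, friction about 0.1 N m, stays where left. Origin: centre of its underside, 18 mm over the bench; z up. Nests at 80 mm on its -x (empty), +x, +y, -y axes. Starts turned +0.9 to +1.7 rad (counter-clockwise from above) from the jig's axes; in line with them its empty nest is under the bush.
- grip (a point): centre of the T-grip on the dial's hub: a black bar 66 mm long (along the dial's x), 16 mm wide, 24 mm high, its top 84 mm over the bench, on a stem 20 mm across. This point is on the dial's axis, 72 mm over the bench, 12 mm below the bar's top. Nothing else within 45 mm of the axis is higher than 40 mm.
- empty_nest (a point): centre of the empty nest's floor (the disc's top), 30 mm over the bench; turns with the dial. Each of the four nests is an aluminium frame 56 x 40 mm, 8 mm high (top 38 mm over the bench), round a pocket 45 x 27 mm with 2.5 mm chamfers; the long side points at the dial's axis.
- blank: loose block to be drilled: beech, 22 x 40 x 20 mm (x, y, z), about 35 g, a pencilled cross and no hole on top, on the bench right of the long steel fence (42 mm high), behind a flat grey tin (20 mm high); both at least 40 mm from its centre. Origin: centre of its underside. In the nest its 40 mm side (y) points at the dial's axis, either way round; its origin is then at 30 mm height.
- drilled_1: finished block, same size, a dark drilled hole in its top, in the nest on the dial's +x axis; origin: centre of its underside.
- drilled_2: finished block like it, in the nest on the dial's +y axis.
- drilled_3: finished block like it, in the nest on the dial's -y axis.
- screwdriver: bystander: screwdriver 186 mm long, 27 mm thick, blue handle, lying in front beside the fence.
- pliers: bystander: combination pliers, 158 x 52 x 12 mm, green handles, at the right.
- offcut: bystander: larger wooden offcut, 38 x 70 x 16 mm, plain top, behind the loose block.
- pencil: bystander: flat carpenter's pencil, 178 mm long, 14 mm wide, behind the loose block.

How it is judged (in metres and radians):
On the way, in this order (a step that is already met when the one before it is completed fails the run):
1. the loose block lies flat in the empty nest and the fingers have let go of it (horizontal distance between blank and empty_nest below 0.0045 m and z of blank in the frame of dial between 0.01 and 0.0145 m and angle between blank's own z axis and vertical below 0.06 rad and contact force between the fingers and blank below 0.1 N), for 0.2 s.
2. the dial, gripped by its T-grip, has brought that block under the guide bush (horizontal distance between blank and empty_nest below 0.0045 m and z of blank in the frame of dial between 0.01 and 0.0145 m and angle between blank's own z axis and vertical below 0.06 rad and horizontal distance between blank and bush below 0.006 m and contact force between the fingers and dial above 3 N and distance between the grasp point and grip below 0.035 m), for 0.2 s.
At the end, for the whole second after the job is handed in: marked block flat in the nest (4.5 mm, fully down), untouched, within 6 mm of the bush axis in plan; dial still (0.05 rad/s) with the fingers on its T-grip (over 3 N, TCP within 35 mm of its centre); drilled blocks in their nests (6 mm); bystanders within 20 mm of where they lay (all of step 2 and x of drilled_1 in the frame of dial between 0.074 and 0.086 m and y of drilled_1 in the frame of dial between -0.006 and 0.006 m and z of each of drilled_1, drilled_2, drilled_3 in the frame of dial below 0.0155 m and x of drilled_2 in the frame of dial between -0.006 and 0.006 m and y of drilled_2 in the frame of dial between 0.074 and 0.086 m and x of drilled_3 in the frame of dial between -0.006 and 0.006 m and y of drilled_3 in the frame of dial between -0.086 and -0.074 m and angular speed of dial below 0.05 rad/s and contact force between the fingers and blank below 0.1 N and distance of each of screwdriver, pliers, offcut, pencil from where it was at the start of the episode below 0.02 m); the arm keeps its last pose, push and grip.
It fails at once if a drilled block is taken or knocked out of its nest (z of any of drilled_1, drilled_2, drilled_3 in the frame of dial above 0.022 m).
It fails at once if a tool or scrap on the bench is pushed aside (distance of any of screwdriver, pliers, offcut, pencil from where it was at the start of the episode above 0.03 m).
It also fails if it takes over 51 s, if anything falls off the work surface, if the arm or the gripper's body presses on something with over 40 N, if the wrist force passes 120 N, or if a joint passes its speed limit or range.

## Robot

A 6-joint arm with a two-finger parallel gripper is mounted at the origin on a cart in front of the work surface, level with it; the furniture and walls round the work are solid. World frame = base frame: x ahead of the robot, y to its left, z up, the work surface at z = 0. Lengths are in mm, angles in rad, forces in N, time in s.
With the tool pointing down it reaches from about 400 to 925 mm from the base axis. Payload 12.5 kg.
Tool frame: the origin (TCP) lies between the finger pads, 19 mm behind the fingertips; this is the grasp point; z points along the fingers, y is the line along which they close (so a half turn about z gives the same grasp; the last joint's range is limited). The gripper opens to 95 mm and grips with 3 to 60 N. Pads are 20 mm wide; open, the fingers measure 119 mm over their backs; the gripper's body (75 mm by 180 mm) begins 59 mm behind the grasp point.
Start: joints at [1.022, 0.491, 1.559, -0, 1.092, -0.106], TCP at [267.78, 564.746, 233.461] pointing down, gripper open.
Joint ranges: [-3.1, 3.1], [-0.84, 2.19], [0.05, 2.79], [-1.13, 4.28], [0.06, 2.93], [-2.69, 2.69]. Speed limits (rad/s): [2.22, 2.22, 2.79, 3.14, 3.14, 3.14].

## Interface

Orientations are given as [roll, pitch, yaw] about the fixed x, y, z axes, in that order (R = Rz(yaw) Ry(pitch) Rx(roll)).
In Python, from cell import env, eyes gives the robot as it stands.
- The arm moves only by the shell command python3 -m inch 'ROWS'. ROWS is JSON, a list of rows, each a list of 3 entries, a list of its own where there are three numbers: the shift along the tool's x, y, z in units of 60 mm (1.0 is 60 mm), then the turn about the tool's z in units of 5 degrees (1.0 is 5 degrees), then the closure, from -1 (fully open) to 1 (shut). In form: [[[tx, ty, tz], turn, claw], ...]. A call has exactly 10 rows; each row shifts and turns the commanded pose from where the row before left it, along the tool's axes as they then stand; what a row does not reach is not made up. A row lasts 1/8 s, in which the tool goes at most 62.5 mm and 10.7 degrees, less where a joint would pass 70% of its speed; a pose out of reach is approached as far as the arm can. A call is refused whole if a number of a shift passes 1 or a number of a turn 1, either way. A call with a gripper value outside its range is refused whole. The fingers move at their own pace and stop on an object; the grip force is fixed at half the most. Time passes only in rows, so rows that do not move let the fingers close, or fill a call up. It gives the time, the measured TCP pose, the force, the opening and the grip force at its end, in the units of the state.
- env.state(): the state, without advancing time (a new reading comes with each control period).
- eyes.read_camera(name): name is "scene" or "top"; returns a dict with "pixels" (480x640x3 uint8, red, green, blue), "fx", "fy", "cx", "cy" (pixels), "distortion" ([k1, k2, p1, p2, k3] as OpenCV has them; the pictures are not rectified), "extrinsics" (4x4, takes a point from world to camera coordinates). Camera axes: x right, y down, z forward; pixel columns grow to the right and rows downward; lengths in mm; the calibration is good to about 2 mm. A picture is of the moment at which its call begins. There is no depth.
- env.job_done(): hands the job in; it is judged then, once.
Trained networks look in a picture, given as the dict that the camera call returned (one of the last four; its "shot" number tells which), for a name from the list of things; names that differ only in an ending like _2 or _b are one class to them, and where a whole thing is asked for, a point or a joint stands for the part that bears it (a point fixed in the world has none). Each returns a list of dicts, best first, with "score" (0 to 1); they miss things now and then, are a little off and sometimes report something else, mostly with a low value. They report only what shows in the picture. A call takes as long as a camera call.
- eyes.boxes_of(name, picture): "centre" ([row, column] in pixels, amid what is visible of it).
- eyes.cut_out(name, picture): "mask" (480x640 bool, what is visible of it) and "centre" ([row, column] in pixels, amid what is visible of it).
- eyes.spot_point(name, picture): "centre" ([row, column] in pixels: a listed point, or the origin of a listed thing).
The state is a dict: "t": time; "joints": joint angles; "qvel": joint speeds; "tau": joint torques, N m; "eef_pos": TCP position; "tcp_rot": TCP orientation; "ft_force": force on the tool from outside, world axes, zero at the start; "moment": the same for the moment, N m; "opening": opening from 0.0 (shut) to 1.0 (fully open); "grip_force": force on a finger pad.
Only numpy, scipy, OpenCV 4.12 (cv2) and the standard library are available. Lean on these libraries where they do the work, as an engineer would, in place of code of your own. Each camera call takes 0.05 s, during which the arm holds its last target. There are 200 camera calls.

## Working session

There is one attempt and no reset: what is moved stays moved. The work goes in short steps, Python scripts to look and compute and a shell command to move; the robot and the scene stay as the last step left them, time stands still between calls to the robot, and variables do not carry over. Pictures are saved under pics/ and viewed, at most 10 in all, crops included, and the job is handed in when it is done.

```bash
mkdir -p pics; ls
cat > h.py <<'E'
import numpy as np, cv2
from cell import env, eyes
def K(p): return np.array([[p['fx'],0,p['cx']],[0,p['fy'],p['cy']],[0,0,1.]])
def ray(p,rc):
    u=cv2.undistortPoints(np.array([[[rc[1],rc[0]]]],float),K(p),np.array(p['distortion'],float))[0,0]
    E=np.array(p['extrinsics']);R=E[:3,:3];t=E[:3,3]
    return -R.T@t, R.T@np.array([u[0],u[1],1])
def atz(p,rc,z):
    o,d=ray(p,rc); return o+d*(z-o[2])/d[2]
def proj(p,X):
    E=np.array(p['extrinsics']);X=np.atleast_2d(np.array(X,float))
    r=cv2.projectPoints(X,cv2.Rodrigues(E[:3,:3])[0],E[:3,3],K(p),np.array(p['distortion'],float))[0][:,0]
    return r[:,::-1]
def tri(a,b):
    (o,d),(q,e)=a,b
    A=np.stack([d,-e],1);s=np.linalg.lstsq(A,q-o,rcond=None)[0]
    return (o+d*s[0]+q+e*s[1])/2, np.linalg.norm(o+d*s[0]-q-e*s[1])
def save(p,n,crop=None,k=1):
    im=p['pixels'][:,:,::-1]
    if crop: im=im[crop[0]:crop[1],crop[2]:crop[3]]
    cv2.imwrite('pics/'+n,cv2.resize(im,None,fx=k,fy=k,interpolation=cv2.INTER_CUBIC))
E
python3 - <<'E'
from h import *
np.set_printoptions(precision=1,suppress=True)
print(env.state())
P={c:eyes.read_camera(c) for c in('top','scene')}
for c,p in P.items():
    save(p,c+'0.png'); print(c,'cam',ray(p,(240,320))[0])
H=dict(jig=0,bush=55,dial=18,grip=72,empty_nest=30,blank=0,drilled_1=30,offcut=0,pencil=0,screwdriver=0,pliers=0)
for n,z in H.items():
    for c,p in P.items():
        for r in eyes.spot_point(n,p)[:4]: print(n,c,round(r['score'],2),np.array(r['centre']),atz(p,r['centre'],z)[:2])
E
```

```text
pics
{'t': 0.0, 'joints': array([ 1. ,  0.5,  1.6, -0. ,  1.1, -0.1]), 'qvel': array([-0.,  0., -0., -0., -0.,  0.]), 'tau': array([ -0. , -61.3, -25.8,   0.1,   0. ,  -0. ]), 'eef_pos': array([267.7, 564.5, 232.9]), 'tcp_rot': array([-3.1, -0. ,  2.7]), 'ft_force': array([-0.6, -0.1,  0.2]), 'moment': array([-0., -0.,  0.]), 'grip_force': 0.0, 'opening': 0.9991410748883015}
top cam [ 427.4 -173.9  962.1]
scene cam [  7.8 160.9 703.8]
jig scene 0.51 [359.8 240.9] [445.9  59.2]
bush top 0.8 [312.4 201.7] [428.9  42.1]
bush scene 0.67 [301.3 222.5] [526.9  49.9]
bush scene 0.66 [346.4 248. ] [427.4  48.8]
dial top 0.89 [270.  203.9] [513.   50.7]
dial top 0.67 [314.6 202.7] [424.7  48.7]
dial scene 0.96 [324.1 229. ] [506.6  52.1]
dial scene 0.16 [341.4 250.3] [458.   35.5]
grip top 0.6 [271.1 198.6] [505.8  47.9]
grip scene 0.66 [302.2 222.1] [512.  54.]
empty_nest top 0.56 [279.1 240.7] [495.7 -25.9]
empty_nest scene 0.78 [303.9 272.5] [499.1 -25.1]
blank top 0.61 [235.1 399.5] [ 594.1 -342.4]
blank top 0.25 [249.4 467. ] [ 566.9 -482.4]
blank scene 0.66 [219.6 388.9] [ 596.4 -338.9]
[... 298 characters left out ...]
p 0.88 [172.3 378. ] [ 726.7 -298.8]
offcut top 0.68 [310.1 196.5] [433.3  66. ]
offcut scene 0.96 [192.6 337.1] [ 725.5 -291.4]
offcut scene 0.18 [203.8 449.4] [ 571.9 -479.6]
pencil top 0.65 [183.5 423.6] [ 704.7 -394.7]
pencil scene 0.87 [185.6 377.7] [ 700.6 -382.6]
screwdriver top 0.69 [302.5 365. ] [ 455.9 -272.1]
screwdriver top 0.63 [272.7 197.2] [508.8  68.6]
screwdriver top 0.51 [246.3 467. ] [ 573.4 -482.6]
screwdriver scene 0.63 [276.6 404.8] [ 454.5 -273.4]
pliers top 0.74 [282.  243.4] [492.1 -26.9]
pliers top 0.55 [246.5 466.6] [ 572.9 -481.8]
pliers top 0.44 [312.2 196.6] [429.1  65.6]
pliers top 0.41 [229.3 207.7] [598.8  51.8]
pliers scene 0.78 [204.4 448.7] [ 571.2 -477.1]
```

View pics/top0.png

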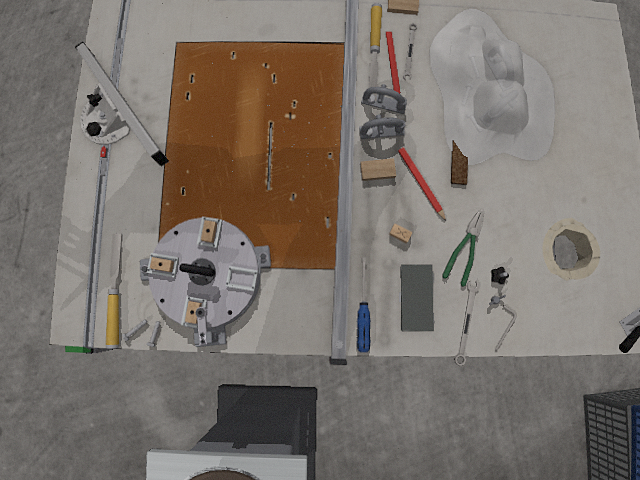

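View pics/scene0.png

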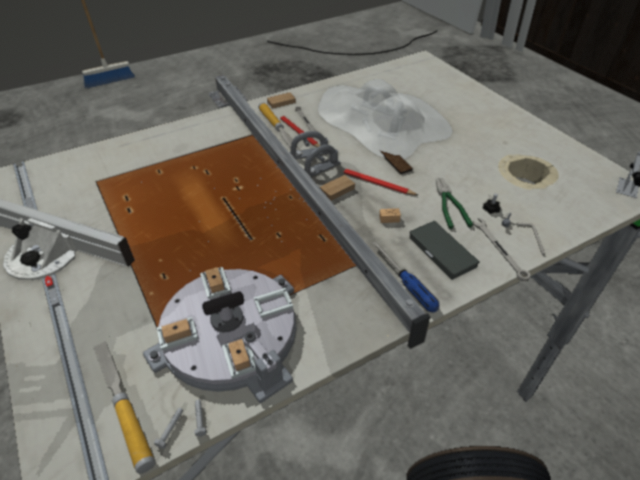

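```bash
cat > fit.py <<'E'
from h import *
from scipy.optimize import minimize
def box(x,y,a,sx,sy,z0,z1):
    c,s=np.cos(a),np.sin(a)
    return np.array([[x+c*i*sx/2-s*j*sy/2,y+s*i*sx/2+c*j*sy/2,z] for i in(-1,1) for j in(-1,1) for z in(z0,z1)])
def hullmask(p,X,k=4):
    q=proj(p,X)[:,::-1]
    h=cv2.convexHull(np.float32(q)); m=np.zeros((480*k,640*k),np.uint8)
    cv2.fillConvexPoly(m,np.int32(np.round(((h+.5)*k-.5)*16)),255,cv2.LINE_AA,4)
    return cv2.resize(m,(640,480),interpolation=cv2.INTER_AREA)/255.
def fitbox(views,x0,dims,z0,z1):
    def cost(v):
        s=0
        for p,m in views:
            h=hullmask(p,box(*v,*dims,z0,z1)); s+=np.abs(h-m).sum()/m.sum()
        return s
    best=None
    for a in np.arange(0,np.pi,np.pi/8) if len(x0)==2 else [x0[2]]:
        r=minimize(cost,[x0[0],x0[1],a],method='Nelder-Mead',options=dict(initial_simplex=np.array([x0[:2]+[a],[x0[0]+6,x0[1],a],[x0[0],x0[1]+6,a],[x0[0],x0[1],a+.3]])))
        if best is None or r.fun<best.fun: best=r
    return best.x,best.fun
E
cat > m.py <<'E'
from fit import *
np.set_printoptions(precision=2,suppress=True)
P={c:eyes.read_camera(c) for c in('top','scene')}
V=[]
for c,p in P.items():
    r=eyes.cut_out('blank',p)
    for q in r[:2]: print(c,q['score'],q['centre'],q['mask'].sum())
    V.append((p,r[0]['mask'].astype(float)))
b,f=fitbox(V,[595.,-340.],(22,40),0,20); print('blank',b,f)
for v in V: print(fitbox([v],[595.,-340.],(22,40),0,20))
for c,p in P.items():
    for n in('drilled_1','empty_nest','grip'):
      for q in eyes.cut_out(n,p)[:4]:
        ys,xs=np.nonzero(q['mask']); print(c,n,round(q['score'],2),q['mask'].sum(),np.array(q['centre']),atz(p,(ys.mean(),xs.mean()),{'d':46,'e':34,'g':75}[n[0]])[:2])
p=P['top'];im=p['pixels'][:,:,::-1].copy()
im=cv2.resize(im,None,fx=4,fy=4,interpolation=cv2.INTER_CUBIC)
def pt(X): 
    q=(proj(p,X)[:,::-1]+.5)*4-.5; return np.int32(q)
cv2.polylines(im,[cv2.convexHull(pt(box(*b,22,40,0,20)))],1,(0,0,255))
cv2.polylines(im,[cv2.convexHull(pt(box(*b,22,40,20,20)))],1,(255,0,0))
cv2.imwrite('pics/topc.png',np.hstack([im[840:1400,560:1100],im[820:1100,1500:1760].repeat(2,0)[:560]]))
E
python3 m.py
```

```text
top 0.59 [233.3, 403.0] 218
scene 0.7 [217.3, 388.1] 296
scene 0.58 [320.4, 223.7] 10436
blank [ 597.63 -339.6    -0.47] 0.40241305795812
(array([ 595.48, -340.46,    2.54]), np.float64(0.24502608382802663))
(array([ 599.36, -339.57,    2.65]), np.float64(0.08839427662957075))
top drilled_1 0.87 291 [230.4 207. ] [586.26  39.26]
top drilled_1 0.68 236 [266.4 162.5] [519.19 127.8 ]
top drilled_1 0.5 194 [309.4 193. ] [430.57  63.84]
top drilled_1 0.34 8706 [272.2 204. ] [506.76  43.1 ]
top empty_nest 0.81 8520 [275.8 204.5] [507.47  45.95]
scene drilled_1 0.75 522 [329.  177.1] [516.57 132.78]
scene drilled_1 0.62 314 [280.2 214.8] [584.83  42.62]
scene drilled_1 0.58 422 [354.1 240.6] [426.53  64.92]
scene empty_nest 0.88 10188 [318.7 221.9] [497.98  58.57]
scene grip 0.76 10175 [322.  222.9] [468.25  65.15]
```

View pics/topc.png

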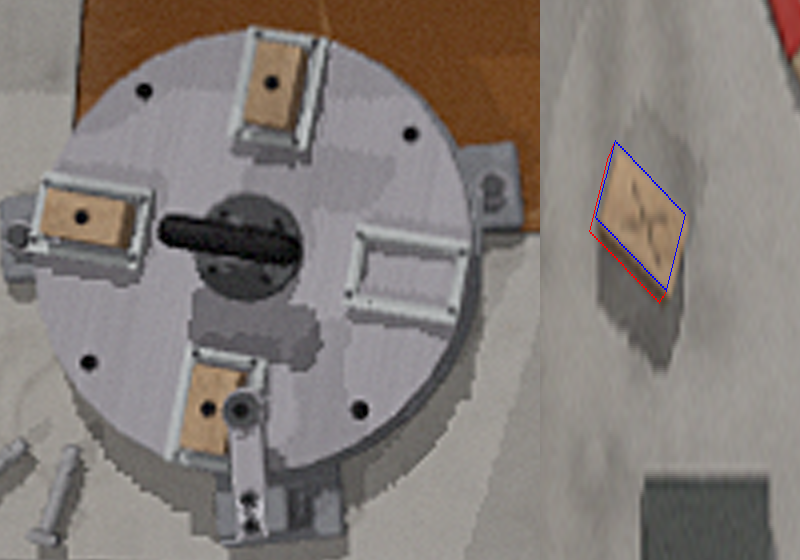

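```bash
cat > d.py <<'E'
from h import *
np.set_printoptions(precision=1,suppress=True)
p=eyes.read_camera('top'); q=eyes.read_camera('scene'); save(q,'scenec.png',(250,410,130,310),4.4)
f=lambda c,r,z: atz(p,((r+840+.5)/4-.5,(c+560+.5)/4-.5),z)[:2]
D=np.array([f(271,82,50),f(81,217,50),f(208,408,50)]);print('holes',D)
S=np.array([f(144,91,30),f(410,134,30),f(360,410,30),f(88,362,30)]);print('screws',S,S.mean(0),(S[:1]+S[2:3])/2,(S[1]+S[3])/2)
N=np.array([f(362,228,38),f(467,243,38),f(457,318,38),f(347,303,38)]);print('nest',N,N.mean(0))
print('bush',f(240,409,75)); c=(D[0]+D[2])/2;print('c',c)
E
python3 d.py
```

```text
holes [[588.2  40.6]
 [519.9 130.8]
 [429.8  62.9]]
screws [[586.  109.6]
 [566.9 -25.7]
 [431.   -6.8]
 [450.5 129.3]] [508.6  51.6] [[508.5  51.4]] [508.7  51.8]
nest [[518.9  -5.4]
 [512.7 -57.1]
 [476.3 -53.6]
 [482.3   0.3]] [497.5 -28.9]
bush [429.7  41.3]
c [509.   51.7]
```

View pics/scenec.png

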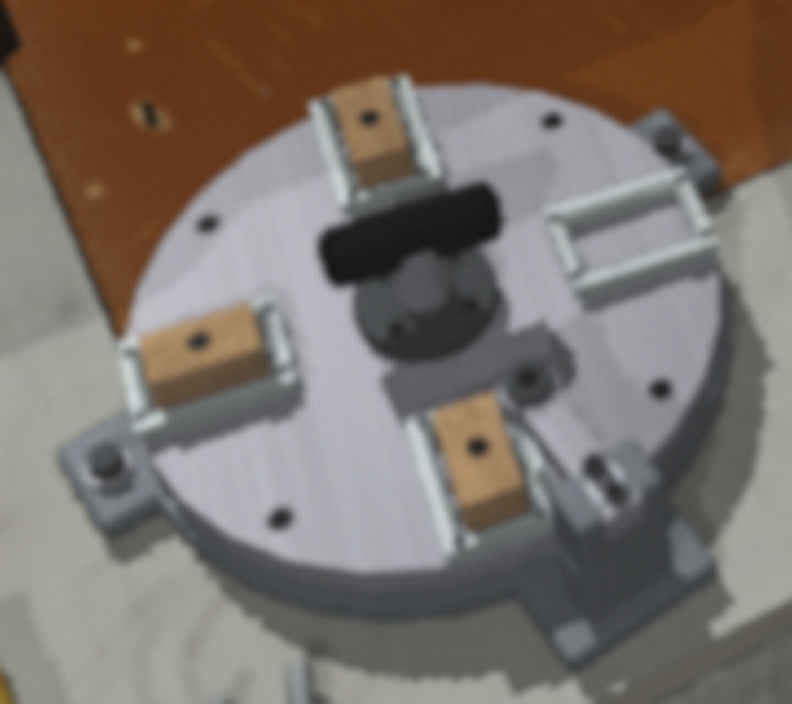

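```bash
cat > e.py <<'E'
from h import *
np.set_printoptions(precision=2,suppress=True)
q=eyes.read_camera('scene')
g=lambda c,r,z: atz(q,((r+.5)/4.4-.5+250,(c+.5)/4.4-.5+130),z)[:2]
D=np.array([g(369,118,50),g(198,342,50),g(478,447,50)]);print('holes',D,(D[0]+D[2])/2)
S=np.array([g(207,224,30),g(552,121,30),g(660,389,30),g(280,518,30)]);print('screws',S,S.mean(0))
N=np.array([g(550,214,38),g(684,173,38),g(714,240,38),g(578,284,38)]);print('nest',N.mean(0))
print('bush',g(530,380,75))
E
python3 e.py
cat > go.py <<'E'
# usage: go.py x y z yaw_deg -> shift in tool axes (units), turn units
import sys; from h import *; from scipy.spatial.transform import Rotation as Ro
def rep(x,y,z,yaw):
    s=env.state();R=Ro.from_euler('xyz',s['tcp_rot']);d=np.array([x,y,z])-s['eef_pos']
    t=(np.radians(yaw)-s['tcp_rot'][2]); t=(t+np.pi/2)%np.pi-np.pi/2
    print('t %.2f'%s['t'],'pos',s['eef_pos'].round(1),'rot',np.degrees(s['tcp_rot']).round(1),'j',s['joints'].round(2),'open',round(s['opening'],3),'gf',round(s['grip_force'],1),'F',s['ft_force'].round(1))
    print('shift units',(R.inv().apply(d)/60).round(3),'turn units',round(-np.degrees(t)/5,2))
if len(sys.argv)>4: rep(*map(float,sys.argv[1:]))
E
python3 go.py 597 -340.5 120 -27
```

```text
holes [[589.16  42.1 ]
 [520.82 132.81]
 [430.39  64.07]] [509.77  53.08]
screws [[587.72 111.73]
 [568.25 -24.51]
 [432.36  -5.14]
 [451.85 130.65]] [510.05  53.18]
nest [497.75 -26.43]
bush [429.46  42.31]
t 1.85 pos [267.8 564.7 233.5] rot [180.   -0.  154.6] j [ 1.02  0.49  1.56  0.    1.09 -0.11] open 1.0 gf 0.0 F [-0.4  1.3  0.3]
shift units [-11.423 -11.281   1.89 ] turn units 0.33
```

```bash
python3 -m inch '[[[-0.7,-0.7,0],0,-1],[[-0.7,-0.7,0],0,-1],[[-0.7,-0.7,0],0,-1],[[-0.7,-0.7,0],0,-1],[[-0.7,-0.7,0],0,-1],[[-0.7,-0.7,0],0,-1],[[-0.7,-0.7,0],0,-1],[[-0.7,-0.7,0],0,-1],[[-0.7,-0.7,0],0,-1],[[-0.7,-0.7,0],0,-1]]'; python3 go.py 597 -340.5 120 63
```

```text
t: 3.1
eef_pos: [467.8, 3.3, 233.7]
tcp_rot: [3.141, 0.001, 2.699]
ft_force: [-0.3, 1.1, 0.6]
opening: 1.003
grip_force: 0.0
t 3.10 pos [467.8   3.3 233.7] rot [180.    0.  154.6] j [-0.13  0.27  1.93  0.    0.94 -1.26] open 1.003 gf 0.0 F [-0.3  1.1  0.6]
shift units [-4.4   -4.255  1.897] turn units -17.68
```

```bash
python3 -m inch '[[[-0.7,-0.7,0],0,-1],[[-0.7,-0.7,0],0,-1],[[-0.7,-0.7,0],0,-1],[[-0.7,-0.7,0.3],0,-1],[[-0.7,-0.7,0.3],0,-1],[[-0.7,-0.7,0.3],0,-1],[[-0.2,-0.05,0.3],1,-1],[[0,0,0.3],1,-1],[[0,0,0.3],1,-1],[[0,0,0],1,-1]]'; python3 -m inch '[[[0,0,0],1,-1],[[0,0,0],1,-1],[[0,0,0],1,-1],[[0,0,0],1,-1],[[0,0,0],1,-1],[[0,0,0],1,-1],[[0,0,0],1,-1],[[0,0,0],1,-1],[[0,0,0],1,-1],[[0,0,0],1,-1]]'; python3 go.py 597 -340.5 29.5 63
```

```text
t: 4.35
eef_pos: [596.1, -338.0, 123.7]
tcp_rot: [-3.141, -0.003, 2.347]
ft_force: [-0.5, -0.5, -0.1]
opening: 1.0
grip_force: 0.0
t: 5.6
eef_pos: [596.6, -338.2, 125.3]
tcp_rot: [-3.142, -0.0, 1.474]
ft_force: [1.8, -0.3, -0.1]
opening: 1.002
grip_force: 0.0
t 5.60 pos [ 596.6 -338.2  125.3] rot [-180.    -0.    84.5] j [-0.61  0.69  1.5   0.    0.96 -0.52] open 1.002 gf 0.0 F [ 1.8 -0.3 -0.1]
shift units [-0.037  0.01   1.597] turn units 4.29
```

```bash
python3 -m inch '[[[0,0,0],1,-0.1],[[0,0,0],1,-0.1],[[0,0,0],1,-0.1],[[0,0,0],1,-0.1],[[0,0,0],0.3,-0.1],[[-0.03,0.02,0],0,-0.1],[[0,0,0.4],0,-0.1],[[0,0,0.4],0,-0.1],[[0,0,0],0,-0.1],[[0,0,0],0,-0.1]]'
cat > over.py <<'E'
import sys; from fit import *
P={c:eyes.read_camera(c) for c in('top','scene')}
a=sys.argv; u,v=int(a[2]),int(a[3])
save(P['top'],a[1]+'t.png',(u-40,u+40,v-50,v+50),4)
r=proj(P['scene'],atz(P['top'],(u,v),20))[0].astype(int)
save(P['scene'],a[1]+'s.png',(r[0]-40,r[0]+40,r[1]-50,r[1]+50),4)
A=[cv2.imread(f'pics/{a[1]}{c}.png') for c in 'ts'];cv2.imwrite(f'pics/{a[1]}.png',np.hstack(A))
E
python3 over.py pre 234 400; python3 go.py 597 -340.5 29.5 63
```

```text
t: 6.85
eef_pos: [597.2, -340.7, 78.3]
tcp_rot: [3.141, 0.0, 1.102]
ft_force: [-0.0, -0.7, -0.2]
opening: 0.552
grip_force: 0.0
t 6.95 pos [ 597.3 -340.7   78.6] rot [179.9   0.   63.1] j [-0.61  0.74  1.53  0.    0.87 -0.15] open 0.549 gf 0.0 F [ 0.6  0.1 -0. ]
shift units [ 0.001 -0.007  0.819] turn units 0.03
```

View pics/pre.png

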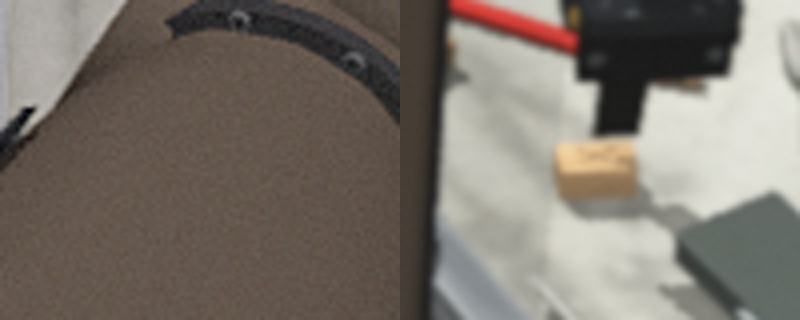

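```bash
python3 -m inch '[[[0,0,0.4],0,-0.1],[[0,0,0.3],0,-0.1],[[0,0,0.12],0,-0.1],[[0,0,0],0,-0.1],[[0,0,0],0,0.9],[[0,0,0],0,0.9],[[0,0,0],0,0.9],[[0,0,0],0,0.9],[[0,0,0],0,0.9],[[0,0,0],0,0.9]]';  python3 go.py 498.2 -26.8 120 82
```

```text
t: 8.2
eef_pos: [596.9, -340.4, 28.5]
tcp_rot: [3.141, -0.0, 1.102]
ft_force: [-0.2, 0.2, 3.3]
opening: 0.224
grip_force: 30.0
t 8.20 pos [ 596.9 -340.4   28.5] rot [180.   -0.   63.1] j [-0.61  0.81  1.55  0.    0.79 -0.15] open 0.224 gf 30.0 F [-0.2  0.2  3.3]
shift units [ 3.919 -3.83  -1.527] turn units -3.77
```

```bash
python3 -m inch '[[[0,0,-0.5],0,0.9],[[0,0,-0.6],0,0.9],[[0,0,-0.5],0,0.9],[[0.4,-0.4,0],0,0.9],[[0.7,-0.7,0],0,0.9],[[0.7,-0.7,0],0,0.9],[[0.7,-0.7,0],0,0.9],[[0.7,-0.7,0],0,0.9],[[0.5,-0.5,0],0,0.9],[[0.2,-0.1,0],0,0.9]]'; python3 -m inch '[[[0,0,0],-1,0.9],[[0,0,0],-1,0.9],[[0,0,0],-1,0.9],[[0,0,0],-0.8,0.9],[[0,0,0],0,0.9],[[0,0,0],0,0.9],[[0,0,0],0,0.9],[[0,0,0],0,0.9],[[0,0,0],0,0.9],[[0,0,0],0,0.9]]';  cat > seeb.py <<'E'
from fit import *
np.set_printoptions(precision=2,suppress=True)
s=env.state(); p=eyes.read_camera('scene')
x,y,z=s['eef_pos']; r=proj(p,[x,y,z-10])[0].astype(int); print('tcp px',r)
im=cv2.resize(p['pixels'][:,:,::-1],None,fx=4,fy=4,interpolation=cv2.INTER_CUBIC)
X=box(x,y,s['tcp_rot'][2]-np.pi/2,22,40,z-28.5,z-8.5)   # assumed block pose in hand
cv2.polylines(im,[cv2.convexHull(np.int32((proj(p,X)[:,::-1]+.5)*4-.5))],1,(0,0,255))
r=np.clip(r,70,410);cv2.imwrite('pics/hand.png',im[(r[0]-70)*4:(r[0]+70)*4,(r[1]-90)*4:(r[1]+90)*4])
E
python3 seeb.py; python3 go.py 498.2 -26.8 59 82
```

```text
t: 9.45
eef_pos: [498.4, -26.7, 124.4]
tcp_rot: [-3.141, 0.0, 1.104]
ft_force: [0.4, 0.0, 0.0]
opening: 0.228
grip_force: 30.0
t: 10.7
eef_pos: [499.2, -28.6, 124.2]
tcp_rot: [3.142, -0.0, 1.433]
ft_force: [0.5, -0.2, -0.4]
opening: 0.229
grip_force: 30.0
tcp px [270 270]
t 10.75 pos [499.2 -28.6 124.2] rot [-180.    -0.    82.1] j [-0.19  0.47  1.98  0.    0.7  -0.05] open 0.227 gf 30.0 F [ 0.5  0.1 -0.8]
shift units [ 0.027 -0.021  1.087] turn units 0.03
```

View pics/hand.png

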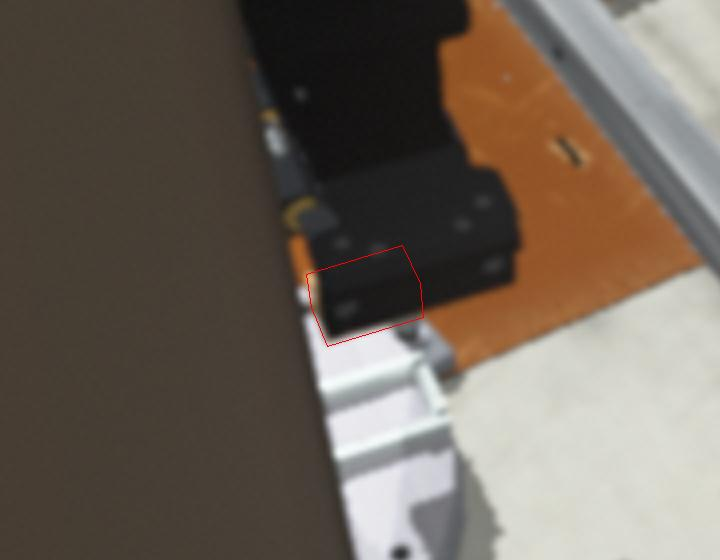

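```bash
python3 -m inch '[[[0.03,-0.02,0],0,0.9],[[0,0,0.3],0,0.9],[[0,0,0.3],0,0.9],[[0,0,0.3],0,0.9],[[0,0,0.02],0,0.9],[[0,0,0],0,0.9],[[0,0,0],0,0.9],[[0,0,0],0,0.9],[[0,0,0],0,0.9],[[0,0,0],0,0.9]]'; python3 seeb.py; python3 go.py 498.2 -26.8 59 82
```

```text
t: 12.0
eef_pos: [498.3, -26.6, 69.1]
tcp_rot: [3.141, -0.0, 1.433]
ft_force: [0.9, 0.1, 0.1]
opening: 0.227
grip_force: 30.0
tcp px [292 272]
t 12.05 pos [498.3 -26.6  69.1] rot [180.   -0.   82.1] j [-0.19  0.56  2.02  0.    0.56 -0.05] open 0.226 gf 30.0 F [-0.4 -0.3 -1.1]
shift units [-0.003 -0.001  0.168] turn units 0.03
```

View pics/hand.png

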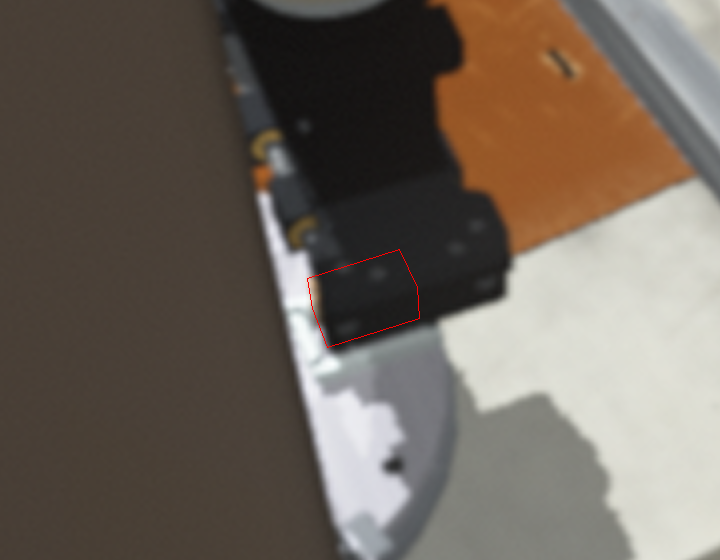

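```bash
python3 -m inch '[[[0,0,0.04],0,0.9],[[0,0,0.04],0,0.9],[[0,0,0.04],0,0.9],[[0,0,0.04],0,0.9],[[0,0,0.01],0,0.9],[[0,0,0],0,0.9],[[0,0,0],0,0.9],[[0,0,0],0,0.9],[[0,0,0],0,0.9],[[0,0,0],0,0.9]]'; python3 go.py 498.2 -26.8 59 82
```

```text
t: 13.3
eef_pos: [498.3, -26.6, 58.8]
tcp_rot: [3.141, -0.0, 1.433]
ft_force: [0.3, -0.0, -1.2]
opening: 0.229
grip_force: 30.0
t 13.30 pos [498.3 -26.6  58.8] rot [180.   -0.   82.1] j [-0.19  0.58  2.03  0.    0.54 -0.05] open 0.229 gf 30.0 F [ 0.3 -0.  -1.2]
shift units [-0.003 -0.002 -0.003] turn units 0.03
```

```bash
python3 -m inch '[[[0,0,0],0,0],[[0,0,0],0,0],[[0,0,0],0,0],[[0,0,0],0,0],[[0,0,-0.1],0,0],[[0,0,-0.3],0,0],[[0,0,-0.6],0,0],[[0,0,-0.6],0,0],[[0,0,0],0,0],[[0,0,0],0,0]]'; python3 go.py 509.3 52.4 75 82
```

```text
t: 14.55
eef_pos: [498.0, -26.6, 154.6]
tcp_rot: [-3.141, -0.0, 1.433]
ft_force: [0.2, -0.4, -0.2]
opening: 0.498
grip_force: 0.0
t 14.55 pos [498.  -26.6 154.6] rot [-180.    -0.    82.1] j [-0.19  0.42  1.95  0.    0.77 -0.05] open 0.498 gf 0.0 F [ 0.2 -0.4 -0.2]
shift units [1.329 0.007 1.326] turn units 0.03
```

```bash
python3 -m inch '[[[0.4,0,0],0,0],[[0.6,0,0],0,0],[[0.33,0,0],0,0],[[0,0,0],0,0],[[0,0,0],0,0],[[0,0,0],0,0],[[0,0,0],0,0],[[0,0,0],0,0],[[0,0,0],0,0],[[0,0,0],0,0]]'; python3 over.py nest 277 238; python3 go.py 509.3 52.4 75 82
```

```text
t: 15.8
eef_pos: [509.2, 52.4, 154.9]
tcp_rot: [3.141, -0.0, 1.433]
ft_force: [-0.3, 0.3, 0.7]
opening: 0.5
grip_force: 0.0
t 15.90 pos [509.2  52.4 154.9] rot [180.   -0.   82.1] j [-0.03  0.44  1.92  0.    0.79  0.11] open 0.499 gf 0.0 F [-0.6 -0.3 -0.1]
shift units [-1.000e-03  1.000e-03  1.331e+00] turn units 0.03
```

View pics/nest.png

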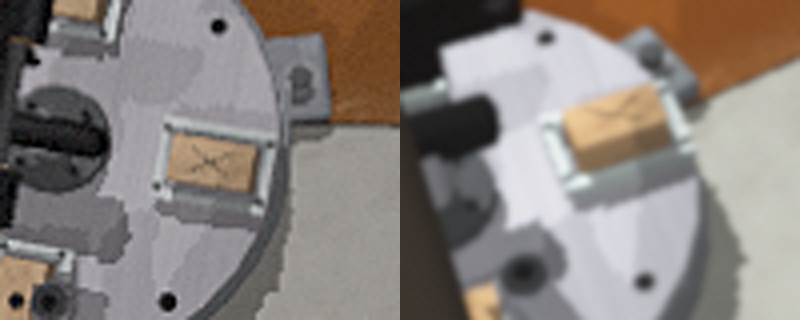

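```bash
python3 -m inch '[[[0,0,0.4],0,0],[[0,0,0.5],0,0],[[0,0,0.3],0,0],[[0,0,0.13],0,0],[[0,0,0],0,0],[[0,0,0],0,1],[[0,0,0],0,1],[[0,0,0],0,1],[[0,0,0],0,1],[[0,0,0],0,1]]'; python3 go.py 509.3 52.4 75 7.6
```

```text
t: 17.15
eef_pos: [509.1, 52.5, 75.3]
tcp_rot: [-3.142, -0.0, 1.433]
ft_force: [-3.2, 0.0, 5.3]
opening: 0.199
grip_force: 30.0
t 17.15 pos [509.1  52.5  75.3] rot [-180.    -0.    82.1] j [-0.03  0.56  1.98  0.    0.59  0.11] open 0.199 gf 30.0 F [-3.2  0.   5.3]
shift units [-0.     0.004  0.006] turn units 14.91
```

```bash
python3 -m inch '[[[0,0,0],0,1],[[0,0,0],0.3,1],[[0,0,0],0.6,1],[[0,0,0],0.8,1],[[0,0,0],0.8,1],[[0,0,0],0.8,1],[[0,0,0],0.8,1],[[0,0,0],0.8,1],[[0,0,0],0.8,1],[[0,0,0],0.8,1]]'; python3 go.py 509.3 52.4 75 7.6
```

```text
t: 18.4
eef_pos: [508.6, 52.6, 75.3]
tcp_rot: [-3.141, 0.001, 0.864]
ft_force: [-4.8, 2.5, 8.1]
opening: 0.201
grip_force: 30.0
t 18.40 pos [508.6  52.6  75.3] rot [-179.9    0.    49.5] j [-0.03  0.56  1.98  0.    0.6   0.68] open 0.201 gf 30.0 F [-4.8  2.5  8.1]
shift units [0.005 0.012 0.005] turn units 8.38
```

```bash
python3 -m inch '[[[0,0,0],0.8,1],[[0,0,0],0.8,1],[[0,0,0],0.8,1],[[0,0,0],0.8,1],[[0,0,0],0.8,1],[[0,0,0],0.8,1],[[0,0,0],0.8,1],[[0,0,0],0.8,1],[[0,0,0],0.8,1],[[0,0,0],0.6,1]]'; python3 -m inch '[[[0,0,0],0.4,1],[[0,0,0],0.2,1],[[0,0,0],0,1],[[0,0,0],0,1],[[0,0,0],0,1],[[0,0,0],0,1],[[0,0,0],0,1],[[0,0,0],0,1],[[0,0,0],0,1],[[0,0,0],0,1]]'; python3 go.py 509.3 52.4 75 7.6
cat > fin.py <<'E'
from h import *
P={c:eyes.read_camera(c) for c in('top','scene')}
A=[]
for c,p in P.items():
    r=proj(p,[440,40,50])[0].astype(int)
    A.append(cv2.resize(p['pixels'][r[0]-40:r[0]+40,r[1]-40:r[1]+40,::-1],None,fx=5,fy=5,interpolation=cv2.INTER_CUBIC)); print(c,r-40)
cv2.imwrite('pics/fin.png',np.hstack(A))
E
python3 fin.py
```

```text
t: 19.65
eef_pos: [508.3, 53.2, 75.3]
tcp_rot: [-3.14, 0.002, 0.184]
ft_force: [-5.9, 7.5, 9.3]
opening: 0.202
grip_force: 30.0
t: 20.9
eef_pos: [508.3, 53.2, 75.3]
tcp_rot: [-3.14, 0.002, 0.133]
ft_force: [-6.2, 8.5, 9.9]
opening: 0.202
grip_force: 30.0
t 20.90 pos [508.3  53.2  75.3] rot [-1.799e+02  1.000e-01  7.600e+00] j [-0.03  0.56  1.99  0.    0.6   1.41] open 0.202 gf 30.0 F [-6.2  8.5  9.9]
shift units [0.015 0.016 0.005] turn units 0.01
top [266 163]
scene [299 210]
```

View pics/fin.png

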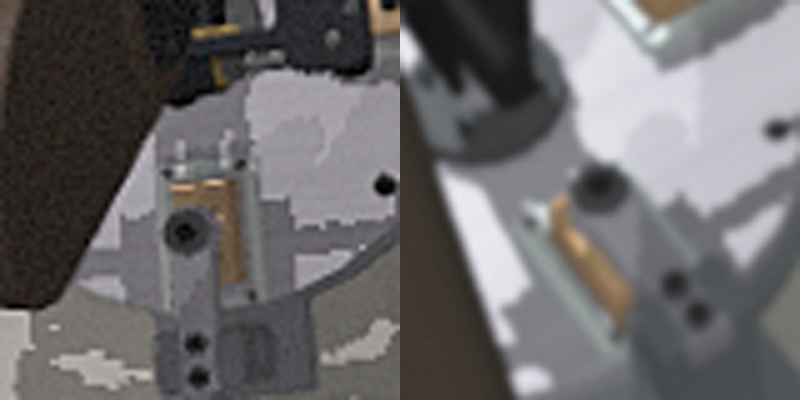

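```bash
cat > g.py <<'E'
from h import *
np.set_printoptions(precision=2,suppress=True)
p=eyes.read_camera('top'); q=eyes.read_camera('scene')
f=lambda c,r,z: atz(p,(266+(r+.5)/5-.5,163+(c+.5)/5-.5),z)[:2]
g=lambda c,r,z: atz(q,(299+(r+.5)/5-.5,210+(c-400+.5)/5-.5),z)[:2]
ang=lambda v: np.degrees(np.arctan2(v[1],v[0]))
ct=np.array([508.7,51.6]);cs=np.array([510,53.1])
print('top bush ang',ang(ct-f(186,232,75)), f(186,232,75)); print('scene bush',ang(cs-g(600,184,75)),g(600,184,75))
for n,c,w in(('top',ct,f(385,185,30)),('scene',cs,g(778,128,30))): print(n,'screw',w,np.linalg.norm(w-c),'dial yaw',(ang(w-c)+45)%90)
print('blk edge near corner',f(170,183,50),f(235,180,50))
E
python3 g.py
```

```text
top bush ang 7.672225059849669 [429.52  40.93]
scene bush 7.619054976937712 [430.74  42.5 ]
top screw [449.9  -25.59] 97.0285004872603 dial yaw 7.70229569996728
scene screw [451.47 -24.85] 97.47775085859584 dial yaw 8.100549852471687
blk edge near corner [447.99  54.12] [449.83  28.99]
```

```bash
python3 -c "
from cell import env
print(env.job_done())"
```

```text
the job is handed in; nothing more can be done
None
```

The marked block lies flat in its nest, centred under the guide bush to within about 1 mm by camera measurement. I handed the job in at about 21 s of the 51 s with the gripper still holding the T-grip; no verdict came back.

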